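# Fit a dryer drum roller and snap its axle clip into the groove

## Robot

A 6-joint arm with a two-finger parallel gripper is mounted at the origin on a cart in front of the work surface, level with it; the furniture and walls round the work are solid. World frame = base frame: x ahead of the robot, y to its left, z up, the work surface at z = 0. Lengths are in m, angles in degrees, forces in N, time in s.
With the tool pointing down it reaches from about 0.325 to 0.85 m from the base axis. Payload 15.5 kg.
Tool frame: the origin (TCP) lies midway between the tips of the shut fingers; the grasp point (between the pads) lies 19 mm behind it; z points along the fingers, y is the line along which they close (so a half turn about z gives the same grasp; the last joint's range is limited). The gripper opens to 91 mm and grips with 3 to 60 N. Pads are 32 mm wide; open, the fingers measure 118 mm over their backs; the gripper's body (76 mm by 178 mm) begins 60 mm behind the grasp point.
Start: joints at [-5.472, 28.281, 77.091, -0, 74.628, -5.472], TCP at [0.625, 0, 0.214] pointing down, gripper open.
Joint ranges: [-166.48, 166.48], [-47.26, 123.95], [12.59, 153.08], [-70.14, 250.14], [6.76, 159.57], [-176.63, 176.63]. Speed limits (degrees/s): [108.29, 108.29, 147.25, 172.46, 172.46, 172.46].

## Interface

Orientations are given as a 3x3 rotation matrix whose columns are the frame's x, y, z axes.
In Python, from bench import ctrl gives the robot as it stands. The module is installed in compiled form; this text tells all that it offers. Calls block until the motion is done:
- ctrl.goto(position, orientation): joint-space move of the TCP to a pose.
- ctrl.move_l(position, vel=0.15, ori=None, contact_N=None): straight line of the TCP; ori=None keeps the orientation; vel is the mean speed in m/s. With contact_N (N) it stops when the force on the tool has changed by that much, and returns True; else False.
- ctrl.movej(angles): joint-space move.
- ctrl.command_gripper(opening): opening from 0.0 (shut) to 1.0 (fully open); the grip force is fixed at half the most; returns when the fingers have stopped.
- ctrl.sleep(seconds).
- ctrl.ik(position, orientation): joint angles nearest the present ones, or None.
- ctrl.read_camera(name): name is "scene" or "side" or "wrist"; returns the picture (420x560x3 uint8, blue, green, red); there is no depth.
- ctrl.camera_params(name): a dict with "fx", "fy", "cx", "cy" (pixels), "D" ([k1, k2, p1, p2, k3] as OpenCV has them; the pictures are not rectified), "pose" (4x4, takes a point from camera to world coordinates); the wrist camera has in their place "T_tool_cam" (4x4, takes a point from camera to tool coordinates, whose origin is the TCP and whose axes are the flange's). Camera axes: x right, y up, looking along -z (the intrinsics and any distortion apply to the point x, -y, -z); pixel columns grow to the right and rows downward; lengths in m; the calibration is good to about 2 mm. A picture is of the moment at which its call begins: read the wrist's pose just before it. camera_params takes no time and is no camera call.
A pose or a line that the arm cannot do raises ctrl.MotionError and nothing moves.
- ctrl.sign_off(): hands the job in; it is judged then, once.
Readings, each from a call of its own:
- ctrl.current_t(): time.
- ctrl.current_q(): joint angles.
- ctrl.current_dq(): joint speeds.
- ctrl.current_effort(): joint torques, N m.
- ctrl.current_tool_pos(): TCP position.
- ctrl.current_eef_rot(): TCP orientation.
- ctrl.current_contact_force(): force on the tool from outside, world axes, zero at the start.
- ctrl.current_wrist_torque(): the same for the moment, N m.
- ctrl.current_grip_width(): opening from 0.0 (shut) to 1.0 (fully open).
- ctrl.current_grasp_force(): force on a finger pad.
Only numpy, scipy, OpenCV 4.12 (cv2) and the standard library are available. Lean on these libraries where they do the work, as an engineer would, in place of code of your own. Each camera call takes 0.05 s, during which the arm holds its last target. There are 200 camera calls.

## Task

Slip the new dryer roller onto the upright axle of the bracket so that it sits on the wave spring, then lock it: press the roller down with the blue clip lying flat on its hub, feel for the groove in the axle and push the clip sideways into it until it snaps fully home. Work by feel with light, steady pressure - the plastic breaks if it is forced - then let go and leave the other things on the table where they are.

Things in the scene. Friction and masses are not known exactly. Their poses are not given: they have to be found in the camera images.
- bracket: Fixed bearing bracket: plywood board 180 (x) x 140 x 15 mm, on it a steel plate with a round boss (top at z = 23 mm), out of which an upright steel axle stud of 16 mm diameter stands to about z = 79 mm (last 3 mm chamfered to 11 mm). Origin: underside of the board on the axle's axis, z up.
- axle_foot (a point): Where the axle leaves the boss, z = 23 mm. The stud is screwed in and locked at a height that no pose shows: the clip fits its 5.6 mm wide groove (12 mm core; 16 mm shaft above and below) only within 0.8 mm of one height, which puts the clip's underside somewhere from 55.4 to 65.4 mm over the bracket's underside. Find it by feel, from above. Over 25 N breaks the parts.
- spring_top (a point): Top of the dark wave spring (39 mm diameter) round the axle's foot, on the axis: z = 37 mm in the bracket's frame when free; it can be pressed down 12.6 mm to a stop. It bears the roller's weight unmoved; pressing the roller down takes about 3 N to begin and 0.8 N more for each mm.
- roller: Loose drum roller lying flat, 0.12 kg: white hub 43 mm diameter, 30 mm high, with an 18 mm through bore; black ribbed tyre 60 mm diameter from z = 3 to 26 mm, to be grasped across. Origin: centre of its underside, z up the bore. On the free spring its underside is at bracket z = 37 mm; held down by the clip at 26.2 to 36.2 mm.
- hub_top (a point): Centre of the roller's flat upper hub face, 30 mm above its underside: at bracket z = 67 mm on the free spring. The clip slides flat on it (friction about 0.3).
- clip: Loose blue plastic axle clip lying flat, 55 g: C-shaped plate 4 mm thick, 22 mm wide, mouth open to its +x, with two springy prongs (round tips to x = 7 mm, 8.4 mm apart) that must be free to spread. Origin: underside, centre of the round seat (on the axle's axis when home); z up. At x = -18 mm stands its finger grip, 10 mm (y) by 14 mm (x), up to z = 26 mm.
- clip_grip (a point): Middle of the clip's upright finger grip: at x = -18, z = 15 mm in the clip's frame. Grip it across its 10 mm (along the clip's y). From any side: at a wrong height the prongs butt against the 16 mm shaft with the clip's origin 13 mm from the axis; at the groove they meet the core at 10 mm, take 3 to 10 N of push, give way near 5 mm, pull the clip on, and the seat stops hard at 0.
- multimeter: bystander: dark green pocket multimeter, 144 x 76 x 43 mm, lying beyond the bracket; origin centre of underside
- tape: bystander: roll of black tape, 62 x 60 x 19 mm, lying flat to the right of the bracket; origin centre of underside
- cutter: bystander: side cutter with red handles, 33 x 119 x 11 mm, lying between robot and bracket; origin centre of underside
There are look-alikes about, which are no part of the job. Of the things that look like the roller, take the one that is farthest to the robot's right at the start.

How it is judged:
By the outcome, as a careful person would: the job done as asked, in the order asked, and still so for the second after the job is handed in, with the robot touching nothing.
It also fails if it takes over 72 s, if anything falls off the work surface, if the arm or the gripper's body presses on something with over 40 N, if the wrist force passes 120 N, or if a joint passes its speed limit or range.

## Working session

There is one attempt and no reset: what is moved stays moved. The work goes in short steps, each a Python script; the robot and the scene stay as the last script left them, time stands still between calls to the robot, and variables do not carry over. Pictures are saved under pics/ and viewed, at most 10 in all, crops included, and the job is handed in when it is done.

```bash
mkdir -p pics; python3 - <<'E'
from bench import ctrl
import cv2,numpy as np
a=ctrl.read_camera("scene");b=ctrl.read_camera("side");w=ctrl.read_camera("wrist")
for n,i in zip(("scene","side","wrist"),(a,b,w)): cv2.imwrite(f"pics/{n}0.png",i)
np.set_printoptions(precision=4,suppress=True)
for n in("scene","side","wrist"):print(n,ctrl.camera_params(n))
print(ctrl.current_eef_rot(),ctrl.current_t())
E
```

```text
scene {'fx': 469.04848587090044, 'fy': 469.04848587090044, 'cx': 282.4252761058933, 'cy': 202.2464832233339, 'D': array([-0.0483,  0.    ,  0.    ,  0.    ,  0.    ]), 'pose': array([[ 0.7147,  0.3288, -0.6173, -0.0805],
       [-0.6993,  0.3213, -0.6385, -0.6638],
       [-0.0116,  0.888 ,  0.4596,  0.5563],
       [ 0.    ,  0.    ,  0.    ,  1.    ]])}
side {'fx': 422.85532686223377, 'fy': 422.85532686223377, 'cx': 286.851299994779, 'cy': 205.6993223158092, 'D': array([-0.0095,  0.    ,  0.    ,  0.    ,  0.    ]), 'pose': array([[-0.9698,  0.1244, -0.2096,  0.3556],
       [-0.2437, -0.5129,  0.8231,  0.9049],
       [-0.0051,  0.8494,  0.5277,  0.6417],
       [ 0.    ,  0.    ,  0.    ,  1.    ]])}
wrist {'fx': 332.3634775399991, 'fy': 332.3634775399991, 'cx': 282.28283411417675, 'cy': 207.79513937543308, 'D': array([0.0258, 0.    , 0.    , 0.    , 0.    ]), 'T_tool_cam': array([[ 0.0009,  0.9682,  0.2501,  0.0697],
       [ 1.    , -0.0005, -0.0014,  0.0005],
       [-0.0012,  0.2501, -0.9682, -0.1715],
       [ 0.    ,  0.    ,  0.    ,  1.    ]])}
[[ 0.      1.     -0.0009]
 [ 1.     -0.      0.0001]
 [ 0.0001 -0.0009 -1.    ]] 0.15
```

View pics/scene0.png

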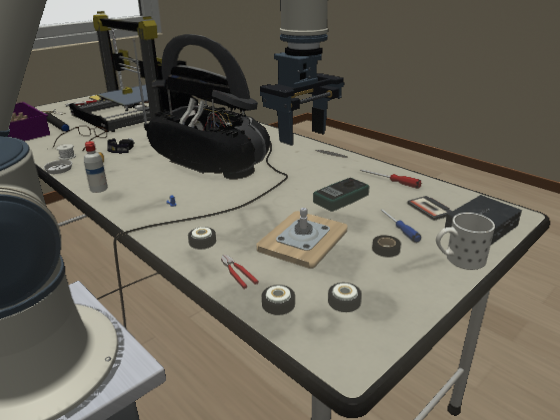

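View pics/side0.png

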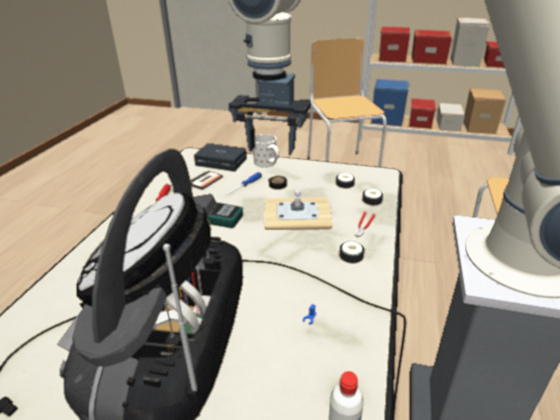

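Scene view: rollers at (202,237), (278,298) and (344,296). The tape is at (386,245), the axle tip at about (304,211), and the clip at (171,200). The side view shows the rollers at (351,250), (372,195) and (345,179), and the clip at (311,315). I'll compute positions and make one enlarged crop.

```bash
cat > h.py <<'E'
from bench import ctrl
import cv2,numpy as np
np.set_printoptions(precision=4,suppress=True)
def ray(name,px,T=None):
    c=ctrl.camera_params(name)
    K=np.array([[c['fx'],0,c['cx']],[0,c['fy'],c['cy']],[0,0,1]])
    u=cv2.undistortPoints(np.array([[px]],float),K,c['D'])[0,0]
    P=c['pose'] if T is None else T@c['T_tool_cam']
    return P[:3,3],P[:3,:3]@np.array([u[0],-u[1],-1])
def onz(name,px,z,T=None):
    o,d=ray(name,px,T); return o+d*(z-o[2])/d[2]
def proj(name,X,T=None):
    c=ctrl.camera_params(name)
    P=np.linalg.inv(c['pose'] if T is None else T@c['T_tool_cam'])
    p=P[:3,:3]@np.array(X,float)+P[:3,3]; p=np.array([p[0],-p[1],-p[2]])
    K=np.array([[c['fx'],0,c['cx']],[0,c['fy'],c['cy']],[0,0,1]])
    return cv2.projectPoints(p.reshape(1,1,3),np.zeros(3),np.zeros(3),K,c['D'])[0][0,0]
def toolT():
    T=np.eye(4);T[:3,:3]=ctrl.current_eef_rot();T[:3,3]=ctrl.current_tool_pos();return T
E
python3 - <<'E'
from h import *
for n,s,d,z in [("r1",(202,233),(351,246),.03),("r2",(278,292),(372,192),.03),("r3",(344,289),(345,176),.03),("axle",(304,211),(297,194),.079),("clipgrip",(172,196),(313,308),.02),("tape",(386,242),(278,180),.019),("meter",(342,190),(225,213),.04),("cutter",(238,270),(366,224),.01)]:
    print(n,onz("scene",s,z)[:2],onz("side",d,z)[:2])
a=cv2.imread("pics/scene0.png");b=cv2.imread("pics/side0.png");w=cv2.imread("pics/wrist0.png")
f=lambda i,x,y,ww,h,s:cv2.resize(i[y:y+h,x:x+ww],(ww*s,h*s),interpolation=cv2.INTER_CUBIC)
top=np.hstack([f(a,240,190,160,130,3)[:300,:,:] if 0 else f(a,240,190,130,130,3)[:300],f(b,260,165,136,100,3)[:300]])
bot=np.hstack([f(a,150,185,49,37,6)[:222],f(b,286,295,49,37,6)])
bot=cv2.copyMakeBorder(bot,0,0,0,top.shape[1]-bot.shape[1],0)
cv2.imwrite("pics/crop1.png",np.vstack([top,bot]))
E
```

```text
r1 [0.4019 0.0885] [0.4063 0.0907]
r2 [ 0.377  -0.1761] [ 0.3779 -0.1798]
r3 [ 0.4664 -0.2543] [ 0.4664 -0.26  ]
axle [ 0.5643 -0.0627] [ 0.5673 -0.0358]
clipgrip [0.4653 0.3098] [0.4568 0.2998]
tape [ 0.6666 -0.2077] [ 0.6662 -0.206 ]
meter [ 0.7645 -0.0058] [0.7437 0.04  ]
cutter [ 0.3866 -0.0511] [ 0.3809 -0.0408]
```

View pics/wrist0.png

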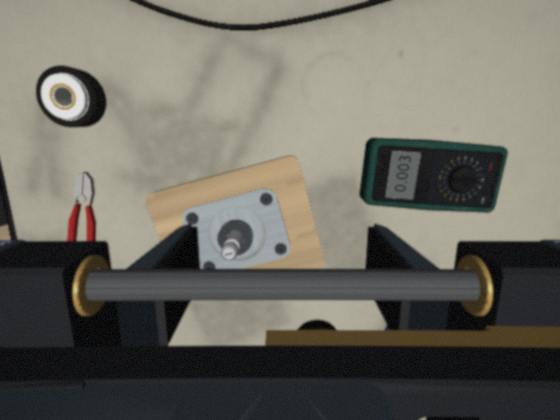

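View pics/crop1.png

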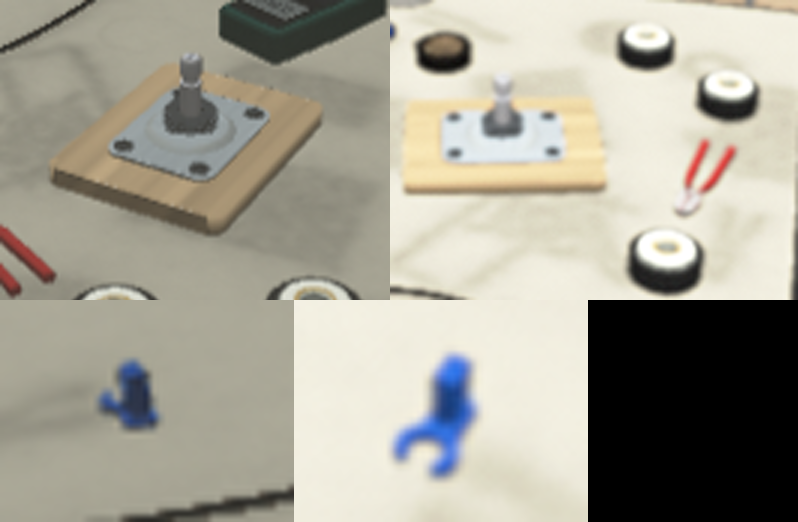

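Three roller-like things: (202,237), y=+0.09; (278,298), y=-0.18; (344,296), y=-0.257. The last is farthest to the robot's right, and the crop shows it with a white hub, unlike the tape, so it's the one. The clip lies alone at about (0.46,0.30). Next I'll take closer wrist views.

```bash
python3 - <<'E'
from h import *
T=toolT()
def tri(rs):
    A=np.zeros((3,3));b=np.zeros(3)
    for o,d in rs:
        d=d/np.linalg.norm(d);M=np.eye(3)-np.outer(d,d);A+=M;b+=M@o
    return np.linalg.solve(A,b)
print("axle tip",tri([ray("scene",(304,208.5)),ray("side",(297.3,191)),ray("wrist",(229,253),T)]))
print("bag",onz("scene",(240,172),0),onz("side",(243,260),0),onz("side",(240,300),0))
R=ctrl.current_eef_rot()
ims=[]
for n,p in [("clip",(.45,.25,.17)),("axle",(.565,-.10,.2)),("roll",(.466,-.30,.15))]:
    ctrl.goto(p,R); T=toolT(); im=ctrl.read_camera("wrist"); cv2.imwrite(f"pics/w_{n}.png",im); np.save(f"T_{n}.npy",T); ims.append(im)
    print(n,T[:3,3],ctrl.current_t())
g=[ims[0][60:360,100:500],ims[1][60:360,100:500],ims[2][60:360,100:500]]
cv2.imwrite("pics/w3.png",np.vstack([np.hstack([g[0],g[1]]),np.hstack([g[2],0*g[2]])]))
E
```

```text
axle tip [ 0.5721 -0.0551  0.078 ]
bag [0.715  0.3379 0.    ] [0.6523 0.1667 0.    ] [0.6147 0.2945 0.    ]
clip [0.4511 0.2496 0.1702] 1.375
axle [ 0.5648 -0.099   0.1999] 2.8083
roll [ 0.4668 -0.2991  0.1503] 3.7667
```

View pics/w3.png

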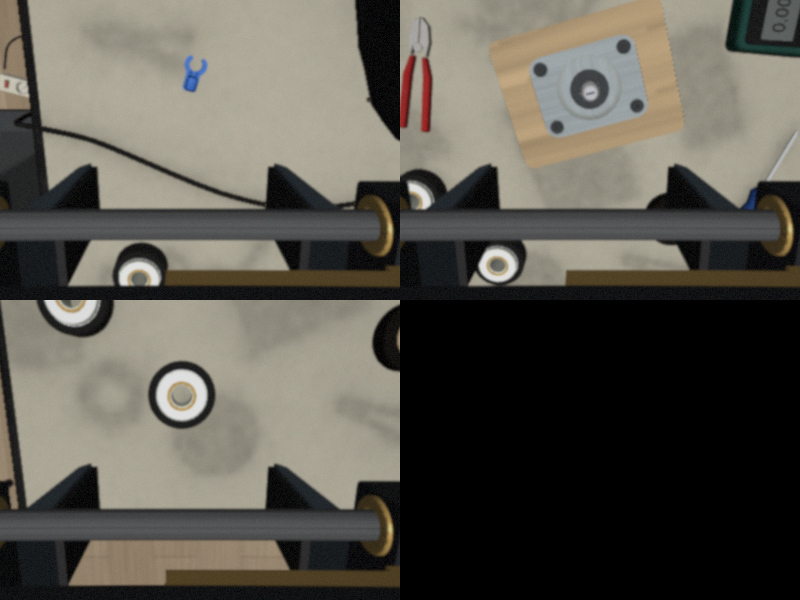

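The wrist views show the clip at full-frame pixel (292,133), mouth pointing up and a little right. The axle tip is at about (290,152), and the roller hub at about (282,155). Now for precise segmentation, with one enlarged crop.

```bash
python3 - <<'E'
from h import *
I={n:(cv2.imread(f"pics/w_{n}.png"),np.load(f"T_{n}.npy")) for n in("clip","axle","roll")}
im,T=I["roll"]
g=im.min(2); m=np.zeros_like(g); m[100:220,240:330]=(g[100:220,240:330]>190)*255
c=max(cv2.findContours(m,cv2.RETR_EXTERNAL,cv2.CHAIN_APPROX_NONE)[0],key=cv2.contourArea)
e=cv2.fitEllipse(c); print("hub ell",e, onz("wrist",e[0],.03,T))
im,T=I["clip"]
b,gg,r=[im[...,k].astype(int) for k in range(3)]
m=((b-r)>40).astype(np.uint8); m[:,:100]=0
ys,xs=np.nonzero(m); print("clip px",xs.min(),xs.max(),ys.min(),ys.max(),m.sum())
c=cv2.resize(im[105:160,265:320],(495,495),interpolation=cv2.INTER_CUBIC)
a=cv2.resize(I["axle"][0][135:170,275:310],(300,300),interpolation=cv2.INTER_CUBIC)
a=cv2.copyMakeBorder(a,0,195,0,0,0)
cv2.imwrite("pics/crop2.png",np.hstack([c,a]))
E
```

```text
hub ell ((281.3226318359375, 154.6778564453125), (47.79664993286133, 48.21206283569336), 176.9980926513672) [ 0.4667 -0.257   0.03  ]
clip px 283 306 116 151 438
```

View pics/crop2.png

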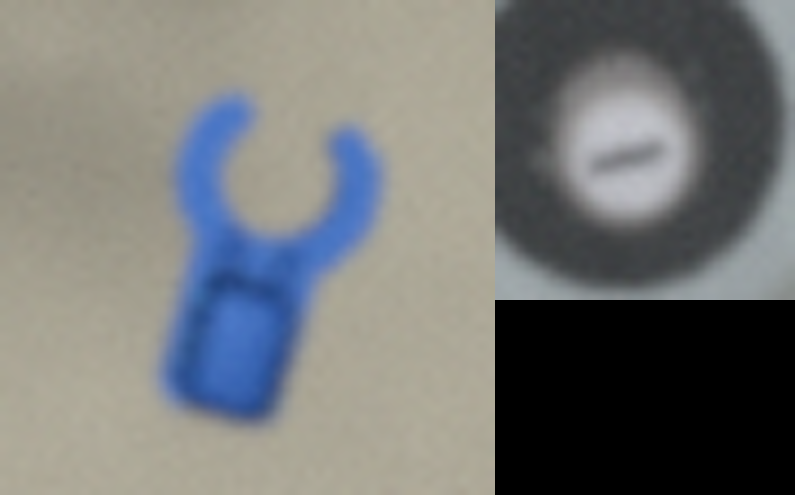

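```bash
python3 - <<'E'
from h import *
T=np.load("T_clip.npy");Ta=np.load("T_axle.npy")
s=onz("wrist",(295.4,124.8),.004,T);g=onz("wrist",(291,142.8),.026,T)
d=(s-g)[:2];print("seat",s,"grip",g,"len",np.linalg.norm(d),"dir deg",np.degrees(np.arctan2(d[1],d[0])))
print("axle",onz("wrist",(290,152.6),.079,Ta))
R=np.array([[0,1,0],[1,0,0],[0,0,-1.]])
p=np.array([.4667,-.257,0])
ctrl.goto(p+[0,0,.06],R)
print(ctrl.move_l(p+[0,0,.004],vel=.08,contact_N=6),ctrl.current_tool_pos())
ctrl.command_gripper(0.0)
print(ctrl.current_grip_width()*91,ctrl.current_grasp_force())
ctrl.move_l(p+[0,0,.13],vel=.15)
print(ctrl.current_grip_width()*91,ctrl.current_grasp_force(),ctrl.current_contact_force(),ctrl.current_tool_pos(),ctrl.current_t())
T=toolT();np.save("T_held.npy",T);cv2.imwrite("pics/held.png",ctrl.read_camera("wrist"))
E
```

```text
seat [0.4649 0.3165 0.004 ] grip [0.4601 0.3004 0.026 ] len 0.01677359013591685 dir deg 73.36250908877837
axle [ 0.5722 -0.0552  0.079 ]
False [ 0.4669 -0.2572  0.0043]
58.36778812241617 30.000453251414
58.078710386616564 29.999623065814376 [-0.788  -0.0342 -1.2403] [ 0.4663 -0.2567  0.1293] 6.6917
```

```bash
python3 - <<'E'
from h import *
R=np.array([[0,1,0],[1,0,0],[0,0,-1.]])
a=np.array([.5722,-.0552,0]); gz=.0043
ctrl.goto(a+[0,0,.13],R)
hit=ctrl.move_l(a+[0,0,.055+gz],vel=.06,contact_N=3)
print(hit,ctrl.current_tool_pos(),ctrl.current_contact_force())
if not hit:
    c=a.copy()
    for k in(0,1):
        r=[]
        for s in(1,-1):
            st=c+[0,0,.055+gz]; ctrl.move_l(st,vel=.03)
            e=st.copy();e[k]+=s*.004
            h=ctrl.move_l(e,vel=.01,contact_N=2.5); r.append(ctrl.current_tool_pos()[k]); print(k,s,h,r[-1],ctrl.current_contact_force())
        c[k]=np.mean(r)
    ctrl.move_l(c+[0,0,.055+gz],vel=.03)
    print("centre",c,ctrl.current_t()); np.save("axle.npy",c)
    print(ctrl.move_l(c+[0,0,.034+gz],vel=.03,contact_N=2.5),ctrl.current_tool_pos(),ctrl.current_contact_force())
print(ctrl.current_t())
E
```

```text
False [ 0.5722 -0.0551  0.0596] [-0.689   1.0144 -1.7289]
0 1 True 0.5718692114059402 [ 0.1041 -0.2904 -0.8659]
0 -1 True 0.5707783425175578 [ 1.3165  0.8074 -0.2673]
1 1 True -0.05307551705054831 [ 0.466  -2.1579 -0.1138]
1 -1 True -0.05520994497168039 [-0.1057  1.3006 -0.077 ]
centre [ 0.5713 -0.0541  0.    ] 11.2583
True [ 0.5711 -0.0541  0.0396] [0.1094 0.3087 3.577 ]
11.875
```

```bash
python3 - <<'E'
from h import *
c=np.load("axle.npy")
ctrl.command_gripper(1.0)
p=ctrl.current_tool_pos(); ctrl.move_l(p+[0,0,.11],vel=.2)
th=np.radians(73.5);d=np.array([np.cos(th),np.sin(th),0])
R=np.array([[d[0],d[1],0],[d[1],-d[0],0],[0,0,-1.]])
g=np.array([.4601,.3004,0])*.5+.5*(np.array([.4649,.3165,0])-.018*d)
t=g-.009*d
ctrl.goto(t+[0,0,.08],R)
print(ctrl.move_l(t+[0,0,.0065],vel=.06,contact_N=4),ctrl.current_tool_pos())
ctrl.command_gripper(0.0)
print(ctrl.current_grip_width()*91,ctrl.current_grasp_force(),ctrl.current_tool_pos())
ctrl.move_l(t+[0,0,.14],vel=.15)
print(ctrl.current_grip_width()*91,ctrl.current_grasp_force(),ctrl.current_contact_force())
R0=np.array([[0,1,0],[1,0,0],[0,0,-1.]])
ctrl.goto(c+[0,-.027-.035,.14],R0)
T=toolT();np.save("T_held.npy",T);im=ctrl.read_camera("wrist");s=ctrl.read_camera("scene")
u=lambda i,x,y,w,h,f:cv2.resize(i[y:y+h,x:x+w],(w*f,h*f),interpolation=cv2.INTER_CUBIC)
cv2.imwrite("pics/held.png",np.hstack([u(im,200,100,160,200,2),u(s,230,130,110,100,4)]))
print(ctrl.current_t(),T[:3,3])
E
```

```text
False [0.4576 0.2913 0.0068]
9.304734532903538 30.000004470348358 [0.4574 0.2912 0.0065]
9.798237173796634 29.999866783618927 [-0.1459  0.5549 -0.7548]
19.9083 [ 0.5713 -0.1152  0.1399]
```

View pics/held.png

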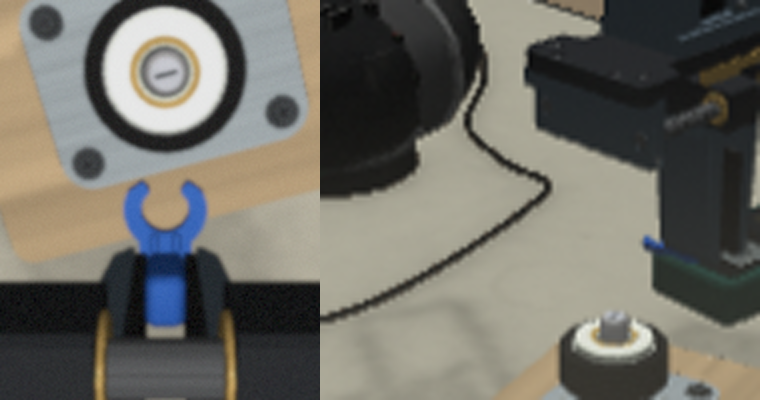

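The clip is held straight and the roller sits on the axle. Next: lower the clip to the hub and probe downward in small steps.

```bash
cat > probe.py <<'E'
from h import *
c=np.load("axle.npy")
T=np.load("T_held.npy"); s=onz("wrist",(283.2,201.3),.1375,T); off=s[1]-T[1,3]
print("seat in tool",off,s[0]-T[0,3]); off=.027
P=lambda o,z:np.array([c[0],c[1]-o-off,z])   # o: clip origin distance from axis, z: TCP
ctrl.move_l(P(.035,.082),vel=.15); ctrl.move_l(P(.0155,.080),vel=.08,contact_N=3)
ctrl.sleep(.2); f0=ctrl.current_contact_force(); np.save("f0.npy",f0)
h=ctrl.move_l(P(.0155,.066),vel=.02,contact_N=2); z=ctrl.current_tool_pos()[2]
print("hub contact",h,z,ctrl.current_contact_force()-f0)
z0=z; found=False
while z>z0-.0125 and ctrl.current_t()<50:
    h=ctrl.move_l(P(.0112,z),vel=.02,contact_N=5)
    p=ctrl.current_tool_pos();f=ctrl.current_contact_force()-f0
    print("%.4f %.4f o=%.4f"%(z,p[2],c[1]-off-p[1]),h,f.round(1),round(ctrl.current_t(),2))
    if not h: found=True;break
    if np.linalg.norm(f)>20: print("too much");break
    ctrl.move_l(P(.0150,z),vel=.04); z-=.0006; ctrl.move_l(P(.0150,z),vel=.01)
print("found",found,z)
E
python3 probe.py
```

```text
seat in tool 0.028383673617005584 0.0011827961438815038
hub contact True 0.0722798624435854 [0.484  0.7475 4.1706]
0.0723 0.0723 o=0.0127 True [-0.7 -3.3  3.8] 21.95
0.0717 0.0717 o=0.0126 True [-0.9 -3.5  4.6] 22.68
0.0711 0.0711 o=0.0126 True [-0.7 -2.8  4.4] 23.4
0.0705 0.0705 o=0.0126 True [-0.9 -2.5  5.8] 24.12
0.0699 0.0699 o=0.0126 True [-0.5 -1.5  6. ] 24.85
0.0693 0.0693 o=0.0126 True [-0.7 -2.5  6.3] 25.57
0.0687 0.0688 o=0.0123 True [-0.2 -1.8  7. ] 26.31
0.0681 0.0680 o=0.0112 False [-0.1  0.1  4.1] 27.15
found True 0.06807986244358538
```

```bash
python3 - <<'E'
from h import *
c=np.load("axle.npy");f0=np.load("f0.npy");off=.027;z=.0677
P=lambda o,z:np.array([c[0],c[1]-o-off,z])
def st(n,h):
    p=ctrl.current_tool_pos();f=ctrl.current_contact_force()-f0
    print(n,h,"o=%.4f z=%.4f"%(c[1]-off-p[1],p[2]),f.round(1),round(ctrl.current_t(),2)); return c[1]-off-p[1],f
st("down",ctrl.move_l(P(.0112,z),vel=.01))
o=.0112
while o>-.003:
    o-=.001
    h=ctrl.move_l(P(o,z),vel=.01,contact_N=9); q,f=st("push",h)
    if np.linalg.norm(f[:2])>15: break
    if h and q<.0015: break
im=ctrl.read_camera("wrist");cv2.imwrite("pics/pushed.png",im)
E
```

```text
down False o=0.0113 z=0.0677 [-1.1  0.3  6.3] 27.4
push False o=0.0105 z=0.0678 [ 0.6 -2.4  5.6] 27.65
push False o=0.0097 z=0.0678 [-0.2 -2.3  5.7] 27.9
push False o=0.0089 z=0.0678 [-0.4 -5.4  5.7] 28.15
push False o=0.0077 z=0.0678 [-0.4 -5.   5.8] 28.4
push False o=0.0065 z=0.0677 [-0.9 -3.1  5.6] 28.65
push False o=0.0052 z=0.0677 [ 1.3 -1.3  4.8] 28.9
push False o=0.0041 z=0.0677 [-0.1 -0.4  7.7] 29.15
push False o=0.0030 z=0.0677 [0.8 0.5 6.6] 29.4
push False o=0.0020 z=0.0677 [-0.6  0.6  6.3] 29.65
push False o=0.0011 z=0.0677 [ 0.4 -1.1  5.6] 29.9
push False o=0.0003 z=0.0678 [ 0.  -2.4  6.4] 30.15
push False o=-0.0002 z=0.0678 [-0.5 -7.4  5.9] 30.4
push False o=-0.0005 z=0.0678 [ -2.4 -13.6   6.6] 30.65
push False o=-0.0010 z=0.0679 [ -1.9 -17.7   6.8] 30.9
```

The clip snapped past the core and met the hard stop at 0. Now I'll ease off, release, and check.

```bash
python3 - <<'E'
from h import *
c=np.load("axle.npy");off=.027
ctrl.move_l(np.array([c[0],c[1]-off-.0,.0677]),vel=.01)
ctrl.command_gripper(0.5)
p=ctrl.current_tool_pos(); ctrl.move_l(p+[0,0,.10],vel=.15)
ctrl.move_l(p+[0,-.02,.13],vel=.15)
T=toolT();im=ctrl.read_camera("wrist");s=ctrl.read_camera("scene");sd=ctrl.read_camera("side")
u=lambda i,x,y,w,h,f:cv2.resize(i[y:y+h,x:x+w],(w*f,h*f),interpolation=cv2.INTER_CUBIC)
print(proj("wrist",[c[0],c[1],.079],T),ctrl.current_t())
cv2.imwrite("pics/final.png",np.hstack([u(im,215,100,130,200,2),u(s,264,175,80,100,4),u(sd,265,160,55,100,4)]))
E
```

```text
[281.5666 148.8084] 33.45
```

View pics/final.png

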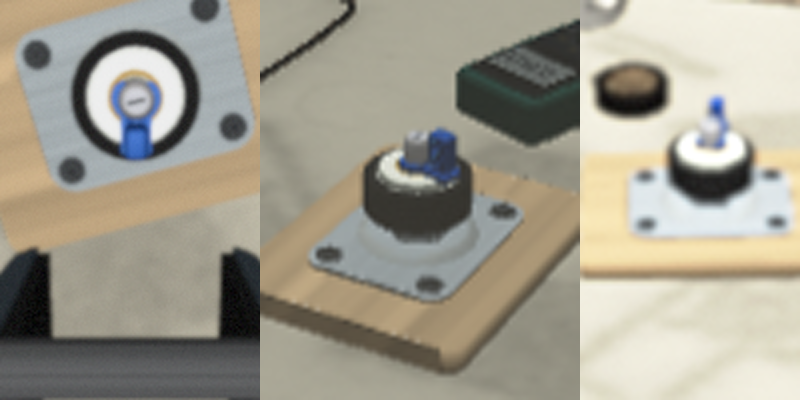

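The crop shows the clip seated around the axle at (135,100), lying flat on the hub. The roller is held down and the gripper is clear, so I'll hand in.

```bash
python3 -c "
from bench import ctrl
print(ctrl.sign_off())"
```

```text
the job is handed in; nothing more can be done
None
```

The right-most roller is on the axle over the spring, the clip is snapped fully home in the groove, the gripper is clear, and I handed the job in at about 33 s; sign-off gave no verdict.

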